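# Hang the washed napkin ring over the drip bin on a hooked rod

### The job

The freshly washed steel napkin ring has to drip off over the bin, and must not be touched by the gripper. Take the hooked steel rod from its rest by the wooden sleeve, thread its straight end through the ring that lies on its side on the wooden cradle, and carry the ring on the rod to the grey bin. Set the rod down gently across the bin's narrow way, with its turned-down end hooked over the outside of one long wall and its straight end lying on the opposite wall, so that the ring hangs on the rod inside the bin; leave the other tableware where it stands.

Things in the scene. Friction and masses are not known exactly. Their poses are not given: they have to be found in the camera images.
- rod_grip (a point): Hooked steel rod, 8 mm thick, 120 g: centre of its square wooden sleeve (40 mm along the rod, 14 x 14 across), on the rod's axis. x runs along the rod to the straight end, z up. The rod reaches 165 mm ahead and 60 mm behind, where it turns down 32 mm (the hook). Centre of mass 30 mm ahead. It starts level in its rest, hook down, axis 50 mm over the table.
- rod_tip (a point): End of the straight part of the rod (rounded, 8 mm diameter), 165 mm ahead of the grip point on the rod's axis. Axes as rod_grip.
- rod_hook (a point): Lower end of the turned-down hook: 60 mm behind the grip point and 32 mm below the rod's axis; the leg is 8 mm thick. Axes as rod_grip.
- rest_base (a point): Brown wooden rest, fixed: bar 190 x 26 mm, 8 high, with two notched posts 42 mm behind and 95 mm ahead of the grip of the rod lying in it (8 mm thick, 30 wide, 54 high; notches 12 wide, open above, bottom 46 mm up). The point is at table height under the rod's grip at the start; x along the rod to its straight end.
- ring_center (a point): Steel napkin ring lying on its side: 36 mm long, 48 mm outer diameter, round through bore of 32 mm diameter, about 80 g. The point is the middle of the bore; x runs along the bore (both ways alike). At the start it is 50 mm over the table, the bore level.
- cradle_base (a point): Light wooden cradle, fixed: block 60 x 60 mm, 32 mm high, with two round bars along x that keep the ring from rolling; the ring can slide along them if pushed. The point is at table height under its centre; x runs along the bore of the ring as it starts.
- bin: Grey plastic drip bin, open above, fixed: outside 230 mm along x, 170 along y, 75 high; walls and floor 5 thick. Origin: centre of its underside. The rod bridges it along y: outer faces of the long walls at y = +-85 mm, tops at z = 75. Either may take the hook; with the leg against it the straight end reaches 50 mm past the other wall. Then the ring hangs with its centre 12 mm below the rod's axis.
- dish0: white ceramic dipping dish, 80 mm across, 26 mm high, loose; leave alone. Origin at the centre of its underside.
- dish1: white ceramic dipping dish, 80 mm across, 26 mm high, loose; leave alone. Origin at the centre of its underside.
- dish2: white ceramic dipping dish, 80 mm across, 26 mm high, loose; leave alone. Origin at the centre of its underside.
- dish3: white ceramic dipping dish, 80 mm across, 26 mm high, loose; leave alone. Origin at the centre of its underside.
- chopstick_rest: Small green glass chopstick rest, 50 x 22 mm, 14 mm high, loose; leave alone. Origin at the centre of its underside.
- egg_ring: Larger thin steel ring that lies flat (bore upright), 70 mm across, 30 mm high, loose; not the ring to carry, leave alone. Origin at the centre of its underside.
- ladle: Slotted steel ladle lying at the side, about 290 mm long along its x (bowl at +x, 80 mm across), 29 mm high, loose; leave alone. Origin on the table, under the joint of handle and bowl.
- strainer: Steel mesh strainer spoon lying at the side, about 290 mm long along its x (bowl at +x, 80 mm across), 29 mm high, loose; leave alone. Origin on the table, under the joint of handle and bowl.
Not all that is in view belongs to the job. Leave any black or blue look-alike of the part that bears ring_center alone.

How it is judged:
By the outcome, as a careful person would: the job done as asked, in the order asked, and still so for the second after the job is handed in, with the robot touching nothing.
It also fails if it takes over 54 s, if anything falls off the work surface, if the arm or the gripper's body presses on something with over 40 N, if the wrist force passes 120 N, or if a joint passes its speed limit or range.

### The arm

A 7-joint arm with a two-finger parallel gripper is mounted at the origin on the work surface. World frame = base frame: x ahead of the robot, y to its left, z up, the work surface at z = 0. Lengths are in m, angles in rad, forces in N, time in s.
With the tool pointing down it reaches from about 0.4 to 0.85 m from the base axis. Payload 10.4 kg.
Tool frame: the origin (TCP) lies between the finger pads; the fingertips stand ahead of it and the grasp point (between the pads) lies 3 mm ahead of it (r.tips_ahead is the z of the fingertips in the tool frame, in m); z points along the fingers, y is the line along which they close (so a half turn about z gives the same grasp; the last joint's range is limited). The gripper opens to 87 mm and grips with 3 to 60 N. Pads are 19 mm wide; open, the fingers measure 117 mm over their backs; the gripper's body (75 mm by 190 mm) begins 51 mm behind the grasp point.
Start: joints at [-1.315, 0.332, -0.065, 1.46, 0.022, 1.35, -0.088], TCP at [0.172, 0.601, 0.245] pointing down, gripper open.
Joint ranges: [-2.6, 2.6], [-0.5, 2.12], [-1.47, 1.34], [0.16, 2.42], [-1.27, 4.41], [0.06, 2.06], [-2.6, 2.6]. Speed limits (rad/s): [2.22, 2.22, 2.79, 2.79, 3.14, 3.14, 3.14].

### API

Orientations are given as a unit quaternion [x, y, z, w].
In Python, from bench import telemetry, camera, get_calibration, r gives the robot as it stands.
- The arm moves only by the tool drive_tool, never from a script. Its argument "series" is one flat list of numbers, 7 for each row, row after row: the turn, a rotation vector about the tool's x, y, z in units of 5 degrees (1.0 is 5 degrees), then the shift along the tool's x, y, z in units of 40 mm (1.0 is 40 mm), then the opening, from -1 (shut) to 1 (fully open). A call has 1 to 10 rows; each row is the pose to reach, as a shift and turn from the pose commanded when the call began, along the tool's axes at that moment; what a row does not reach only later rows make up. A row lasts 1/12 s, in which the tool goes at most 41.7 mm and 7.16 degrees, less where a joint would pass 70% of its speed; a pose out of reach is approached as far as the arm can. A call with a gripper value outside its range is refused whole. The fingers move at their own pace and stop on an object; "grip_force" is the grip in N (left out, the last holds). Time passes only in rows, so rows that repeat a pose let the fingers close. It gives the time, the measured TCP pose, the force, the opening and the grip force at its end, in the units of the state.
- telemetry.read_state(): the state, without advancing time (a new reading comes with each control period).
- camera(name): name is "scene" or "top" or "wrist"; returns the picture (420x560x3 uint8, red, green, blue); there is no depth.
- get_calibration(name): a dict with "fovy" (degrees; the focal length in pixels is half the picture's height over the tangent of half this angle, whatever the lens; pixels are square), "cx", "cy" (the principal point, pixels), "dist" ([k1, k2, p1, p2, k3] as OpenCV has them; the pictures are not rectified), "xyz" and "rotation" of the camera in the world. Camera axes: x right, y up, looking along -z (the intrinsics and any distortion apply to the point x, -y, -z); pixel columns grow to the right and rows downward; lengths in m; the calibration is good to about 2 mm. A picture is of the moment at which its call begins: read the wrist's pose just before it. get_calibration takes no time and is no camera call; for the wrist camera it gives the pose at the moment of the call.
- r.close_job(): hands the job in; it is judged then, once.
The state is a dict: "time": time; "joint_positions": joint angles; "joint_vel": joint speeds; "joint_torque": joint torques, N m; "ee_pos": TCP position; "eef_rot": TCP orientation; "ft_force": force on the tool from outside, world axes, zero at the start; "torque": the same for the moment, N m; "width": finger opening in m; "grip_force": force on a finger pad.
Only numpy, scipy, OpenCV 4.12 (cv2) and the standard library are available. Lean on these libraries where they do the work, as an engineer would, in place of code of your own. Each camera call takes 0.05 s, during which the arm holds its last target. There are 200 camera calls.

## Working session

There is one attempt and no reset: what is moved stays moved. The work goes in short steps, Python scripts to look and compute and a tool call to move; the robot and the scene stay as the last step left them, time stands still between calls to the robot, and variables do not carry over. Pictures are saved under pics/ and viewed, at most 10 in all, crops included, and the job is handed in when it is done.

Besides the shell and the picture viewer there is one more tool, called after "Call:" by a JSON object that holds its "api" and its "payload". drive_tool: Moves the arm, as the interface text tells. Its arguments: {"type":"object","properties":{"series":{"type":"array"},"grip_force":{"type":"number"}},"required":["series"]}

```bash
mkdir -p pics
cat > h.py <<'E'
import numpy as np, cv2
from scipy.spatial.transform import Rotation as R
from bench import telemetry, camera, get_calibration, r
def save(name,fn):
    c=get_calibration(name); im=camera(name); cv2.imwrite('pics/'+fn+'.png',im[:,:,::-1]); np.save('pics/'+fn+'.npy',np.array([c],dtype=object),allow_pickle=True); return im,c
def load(fn): return cv2.imread('pics/'+fn+'.png'), np.load('pics/'+fn+'.npy',allow_pickle=True)[0]
def K(c):
    f=210/np.tan(np.radians(c['fovy'])/2); return np.array([[f,0,c['cx']],[0,f,c['cy']],[0,0,1.]])
def rot(c):
    q=np.array(c['rotation'],float); return q if q.shape==(3,3) else R.from_quat(q).as_matrix()
def rays(c,px):
    u=cv2.undistortPoints(np.array(px,float).reshape(-1,1,2),K(c),np.array(c['dist'],float)).reshape(-1,2)
    d=np.c_[u[:,0],-u[:,1],-np.ones(len(u))]
    return d@rot(c).T
def onplane(c,px,z):
    d=rays(c,px); o=np.array(c['xyz']); return o+d*((z-o[2])/d[:,2])[:,None]
def proj(c,P):
    p=(np.atleast_2d(P)-np.array(c['xyz']))@rot(c); p=p*[1,-1,-1]
    return cv2.projectPoints(p,np.zeros(3),np.zeros(3),K(c),np.array(c['dist'],float))[0].reshape(-1,2)
def move(P,Rm,P0=None,R0=None):
    "row numbers for target TCP pose from the present"
    s=telemetry.read_state(); P0=np.array(s['ee_pos']) if P0 is None else P0; R0=R.from_quat(s['eef_rot']) if R0 is None else R0
    return np.round(np.r_[np.degrees((R0.inv()*Rm).as_rotvec())/5,R0.inv().apply(np.array(P)-P0)/.04],2)
E
python3 - <<'E'
from h import *
s=telemetry.read_state(); print(s, r.tips_ahead, dir(r))
a,c=save('top','top0'); b,d=save('scene','sc0'); print(c,d)
E
```

```text
{'time': 0.0, 'joint_positions': array([-1.31456159,  0.33287446, -0.0646921 ,  1.46096686,  0.02166016,
        1.34985533, -0.08846525]), 'joint_vel': array([ 0.00087979,  0.00094302,  0.00106722,  0.00075193, -0.0003686 ,
       -0.0018584 , -0.00028532]), 'joint_torque': array([-5.31149963e-04, -6.23273277e+01,  2.42190360e-02, -3.89880610e+01,
       -6.13715826e-02,  4.00922459e-02,  1.23306677e-04]), 'ee_pos': array([0.1719523 , 0.60051461, 0.24374009]), 'eef_rot': array([ 1.38935411e-01,  9.90301195e-01, -7.02813322e-04, -3.52369759e-05]), 'ft_force': array([ 0.2399974 , -0.19390586,  0.04742952]), 'torque': array([-0.01195371,  0.00103156, -0.00034081]), 'grip_force': 0.0, 'width': 0.08694182865153682} 0.022 ['PlanningError', '__class__', '__delattr__', '__dict__', '__dir__', '__doc__', '__eq__', '__format__', '__ge__', '__getattribute__', '__getstate__', '__gt__', '__hash__', '__init__', '__init_subclass__', '__le__', '__lt__', '__module__', '__ne__', '__new__', '__reduce__', '__reduce_ex__', '__repr__', '__setattr__', '__sizeof__', '__str__', '__subclasshook__', '__weakref__', 'close_job', 'tips_ahead']
{'fovy': 55.93427930155701, 'cx': 277.8311550727976, 'cy': 212.82068883442568, 'dist': array([-0.09781938,  0.        ,  0.        ,  0.        ,  0.        ]), 'xyz': array([4.38386998e-01, 8.24245728e-04, 1.18905715e+00]), 'rotation': array([-0.0301745 ,  0.02989545,  0.71660415, -0.6961855 ])} {'fovy': 46.729952919313874, 'cx': 276.6829447353322, 'cy': 219.63249547844185, 'dist': array([-0.08417503,  0.        ,  0.        ,  0.        ,  0.        ]), 'xyz': array([ 1.01498518, -0.87068948,  0.93808652]), 'rotation': array([0.4009481 , 0.10190849, 0.21449893, 0.88478556])}
```

View pics/top0.png

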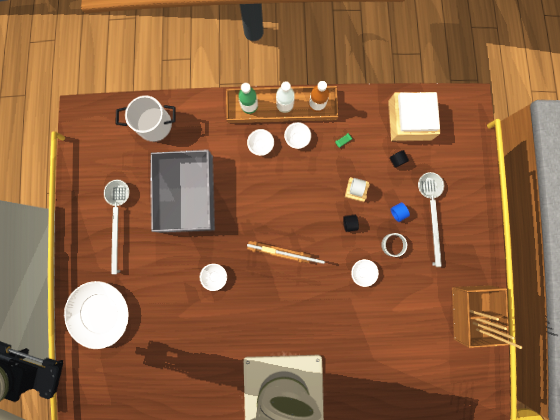

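View pics/sc0.png

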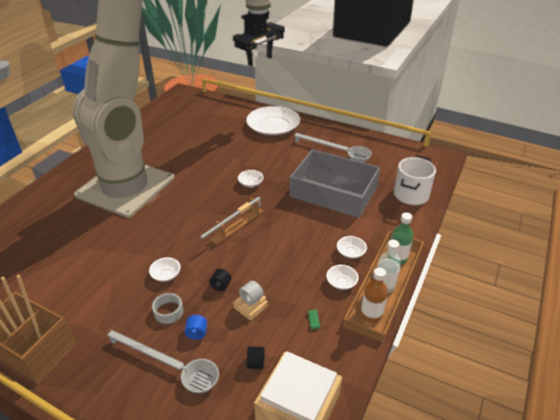

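Top view: the steel ring on its cradle is at about (357,188). The rod in its rest runs from (250,245) to (325,263), and the bin is at (182,190). Possible look-alikes are black rings at (400,158) and (351,223), a blue ring at (400,212), and the egg ring at (395,245). I choose (357,188), the steel ring on the wooden cradle, and check it in a close crop.

Run:
```python
import cv2,numpy as np
a=cv2.imread('pics/top0.png')
A=cv2.resize(a[170:280,235:385],None,fx=5,fy=5,interpolation=cv2.INTER_CUBIC)
cv2.imwrite('pics/crop1.png',A)
b=cv2.imread('pics/sc0.png')
B=cv2.resize(b[190:325,195:285],None,fx=4.4,fy=4.4,interpolation=cv2.INTER_CUBIC)
cv2.imwrite('pics/crop2.png',B)
```

```text
(no output)
```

View pics/crop1.png

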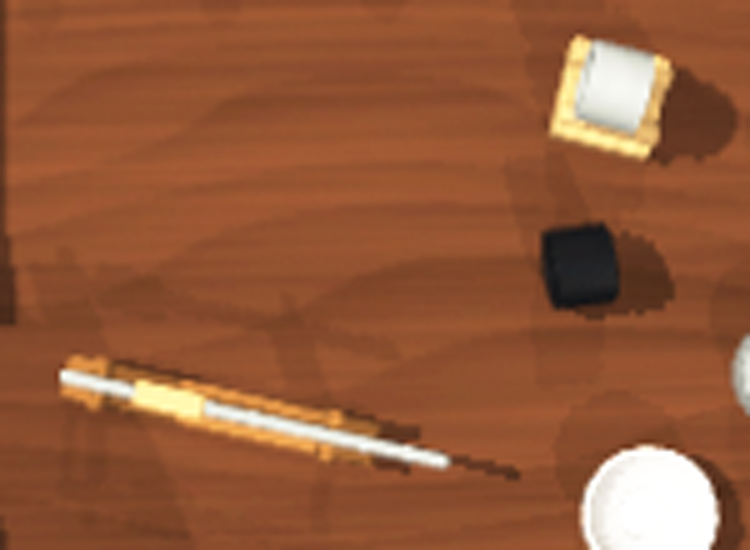

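View pics/crop2.png

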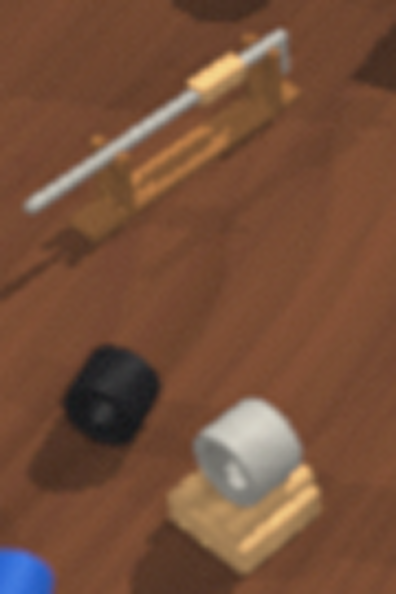

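The crops show the rod hook-up at the left with its straight end to the right, the sleeve at crop1 (169,399), the tip at (446,462) and the hook bend at (62,377). The steel ring lies at crop1 (616,86), with its bore nearly parallel to the rod and open on both sides. The choice is confirmed.

Run:
```python
from h import *
a,c=load('top0')
o=lambda p:(np.array(p,float)+.5)/5-.5+[235,170]
P=onplane(c,o([[62,377],[446,462]]),.05);print('rod hook,tip',P,np.linalg.norm(P[1]-P[0]))
d=(P[1]-P[0])/np.linalg.norm(P[1]-P[0]);print('yaw',np.degrees(np.arctan2(d[1],d[0])))
print('sleeve',onplane(c,o([[169,399]]),.057),'pred',P[1]-.165*d,P[0]+.06*d)
hsv=cv2.cvtColor(a,cv2.COLOR_BGR2HSV)
m=((hsv[...,1]<50)&(hsv[...,2]>90)).astype(np.uint8);M=np.zeros_like(m);M[172:204,342:375]=m[172:204,342:375]
ct=max(cv2.findContours(M,0,1)[0],key=cv2.contourArea).reshape(-1,2)
W=onplane(c,ct,.055)[:,:2].astype(np.float32)*1000
print('ring',cv2.minAreaRect(W))
# cradle: wood-colored plus ring -> corners
m=((hsv[...,2]>150)).astype(np.uint8);M=np.zeros_like(m);M[170:206,340:378]=m[170:206,340:378]
ct=max(cv2.findContours(M,0,1)[0],key=cv2.contourArea).reshape(-1,2)
print('cradle',cv2.minAreaRect(onplane(c,ct,.032)[:,:2].astype(np.float32)*1000))
m=((hsv[...,1]<70)&(hsv[...,2]<190)).astype(np.uint8);M=np.zeros_like(m);M[145:240,145:220]=m[145:240,145:220]
ct=max(cv2.findContours(M,0,1)[0],key=cv2.contourArea).reshape(-1,2)
print('bin',cv2.minAreaRect(onplane(c,ct,.075)[:,:2].astype(np.float32)*1000),ct.min(0),ct.max(0))
b,e=load('sc0')
for n,q in dict(hook=P[0],tip=P[1]).items(): print(n,proj(e,q), 'crop2',(proj(e,q)-[195,190])*4.4)
# triangulate ring centre check: scene prediction
for z in(.05,): 
  q=onplane(c,o([[616,86]]),z)[0]; print('ringc',q,(proj(e,q)-[195,190])*4.4)
```

```text
rod hook,tip [[ 0.44518262  0.09113634  0.05      ]
 [ 0.39010714 -0.12781788  0.05      ]] 0.2257747978402589
yaw -104.11919480209741
sleeve [[0.43090279 0.02979308 0.057     ]] pred [0.43035723 0.03219753 0.05      ] [0.43054623 0.03294892 0.05      ]
ring ((604.0707397460938, -233.58641052246094), (41.63137435913086, 46.22962951660156), 72.41638946533203)
cradle ((596.5289916992188, -241.02362060546875), (102.63838195800781, 73.73013305664062), 79.39360809326172)
bin ((605.2225341796875, 273.5390625), (232.23355102539062, 182.61807250976562), 0.7339701056480408) [150 150] [214 232]
hook [[258.11546071 197.51720102]] crop2 [[277.70802711  33.0756845 ]]
tip [[200.38421219 237.23664741]] crop2 [[ 23.69053361 207.8412486 ]]
ringc [ 0.60484419 -0.23564808  0.05      ] [[241.62301032 453.52265522]]
```

```bash
cat >> h.py <<'E'
def ori(yaw,tilt=0):
    "tool down, rod (tool -x) along yaw deg; tilt: tip up deg"
    y=np.radians(yaw); d=np.array([np.cos(y),np.sin(y),0]); x=-d; z=np.array([0,0,-1.]); 
    Rm=R.from_matrix(np.c_[x,np.cross(z,x),z]); ax=np.cross(d,[0,0,1.])
    return R.from_rotvec(ax*np.radians(tilt))*Rm
E
python3 - <<'E'
from h import *
c=get_calibration('wrist'); s=telemetry.read_state()
Rt=R.from_quat(s['eef_rot']); print(Rt.inv().apply(np.array(c['xyz'])-s['ee_pos']), (Rt.inv().as_matrix()@rot(c)).round(3),c['fovy'])
print(move([.58,.28,.42],ori(-104.1)))
E
```

```text
[ 0.07312734 -0.0011596  -0.14117663] [[ 0.     0.964  0.267]
 [ 1.    -0.001  0.001]
 [ 0.001  0.267 -0.964]] 69.24670907246926
[-1.000e-02  1.000e-02  1.763e+01 -1.201e+01 -4.900e+00 -4.400e+00]
```

Call:
{"api": "drive_tool", "payload": {"series": [0, 0, 17.6, -12, -4.9, -4.4, 1, 0, 0, 17.6, -12, -4.9, -4.4, 1, 0, 0, 17.6, -12, -4.9, -4.4, 1, 0, 0, 17.6, -12, -4.9, -4.4, 1, 0, 0, 17.6, -12, -4.9, -4.4, 1, 0, 0, 17.6, -12, -4.9, -4.4, 1, 0, 0, 17.6, -12, -4.9, -4.4, 1, 0, 0, 17.6, -12, -4.9, -4.4, 1, 0, 0, 17.6, -12, -4.9, -4.4, 1, 0, 0, 17.6, -12, -4.9, -4.4, 1]}}

```text
time: 0.93
ee_pos: [0.4832, 0.3554, 0.379]
eef_rot: [0.694, 0.72, -0.0, -0.0]
ft_force: [0.6, 0.3, -0.8]
width: 0.0868
grip_force: 0.0
```

Run:
```python
from h import *
s=telemetry.read_state(); print(s['time'],s['ee_pos'],s['joint_positions'],R.from_quat(s['eef_rot']).as_matrix()[:,0])
print(move([.58,.28,.42],ori(-104.1)))
```

```text
0.9333 [0.48318085 0.35540445 0.37903288] [-0.95489172  0.24396017  0.31040184  1.31010621 -0.07396621  1.59885156
 -0.61916167] [-3.60223751e-02  9.99350983e-01 -2.34506479e-05]
[-0.    0.    3.23 -1.97  2.35 -1.02]
```

Call:
{"api": "drive_tool", "payload": {"series": [0, 0, 3.2, -2, 2.3, -1, 1, 0, 0, 3.2, -2, 2.3, -1, 1, 0, 0, 3.2, -2, 2.3, -1, 1, 0, 0, 3.2, -2, 2.3, -1, 1, 0, 0, 3.2, -2, 2.3, -1, 1, 0, 0, 3.2, -2, 2.3, -1, 1, 0, 0, 3.2, -2, 2.3, -1, 1]}}

```text
time: 1.52
ee_pos: [0.5764, 0.2823, 0.4178]
eef_rot: [0.785, 0.619, -0.0, -0.001]
ft_force: [0.4, 0.4, -0.3]
width: 0.0872
grip_force: 0.0
```

Run:
```python
from h import *
im,c=save('wrist','w_bin')
s=telemetry.read_state(); print(s['time'],s['ee_pos'],s['joint_positions'])
print(move([.60,-.17,.36],ori(-104.1)))
```

```text
1.5667 [0.57625589 0.28241087 0.41792996] [-0.80259715  0.3643632   0.41302327  1.09592811 -0.14577177  1.70912367
 -0.66854913]
[-1.000e-02 -0.000e+00  1.300e-01 -1.086e+01  3.210e+00  1.440e+00]
```

View pics/w_bin.png

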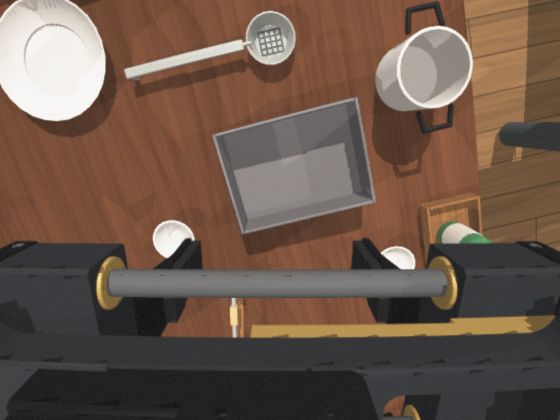

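Wrist view: the bin rim's outer corners are at about (215,135), (358,98), (375,201) and (244,233), with nothing inside. Next I look at the ring from above.

Call:
{"api": "drive_tool", "payload": {"series": [0, 0, 0, -12.8, 3.8, 1.4, 1, 0, 0, 0, -12.8, 3.8, 1.4, 1, 0, 0, 0, -12.8, 3.8, 1.4, 1, 0, 0, 0, -12.8, 3.8, 1.4, 1, 0, 0, 0, -12.8, 3.8, 1.4, 1, 0, 0, 0, -12.8, 3.8, 1.4, 1, 0, 0, 0, -12.8, 3.8, 1.4, 1, 0, 0, 0, -12.8, 3.8, 1.4, 1, 0, 0, 0, -12.8, 3.8, 1.4, 1, 0, 0, 0, -12.8, 3.8, 1.4, 1]}}

```text
time: 2.4
ee_pos: [0.5983, -0.1332, 0.3749]
eef_rot: [0.785, 0.62, 0.001, -0.0]
ft_force: [0.7, 0.6, -0.2]
width: 0.0867
grip_force: 0.0
```

Call:
{"api": "drive_tool", "payload": {"series": [0, 0, 0, -3, 0.9, 0.3, 1, 0, 0, 0, -3, 0.9, 0.3, 1, 0, 0, 0, -3, 0.9, 0.3, 1, 0, 0, 0, -3, 0.9, 0.3, 1, 0, 0, 0, -3, 0.9, 0.3, 1, 0, 0, 0, -3, 0.9, 0.3, 1]}}

```text
time: 2.9
ee_pos: [0.6058, -0.2567, 0.3626]
eef_rot: [0.785, 0.619, 0.0, -0.001]
ft_force: [0.5, 1.4, -0.7]
width: 0.0871
grip_force: 0.0
```

Run:
```python
from h import *
im,c=save('wrist','w_ring')
s=telemetry.read_state(); print(s['time'],s['ee_pos'],s['joint_positions'])
_,cb=load('w_bin'); g=_; 
q=onplane(cb,[[215,135],[358,98],[375,201],[244,233]],.075); print(q,np.linalg.norm(q-np.roll(q,1,0),axis=1),q.mean(0))
e=q[1]-q[0]+q[2]-q[3]; print('bin x yaw',np.degrees(np.arctan2(e[1],e[0])))
```

```text
2.95 [ 0.60608449 -0.25588434  0.36291545] [-0.10224272  0.42653671  0.65463684  1.18205565 -0.25612501  1.61258619
  0.26247878]
[[0.49614844 0.35954512 0.075     ]
 [0.72191815 0.36220677 0.075     ]
 [0.72249694 0.19684505 0.075     ]
 [0.49820206 0.19299143 0.075     ]] [0.16656635 0.2257854  0.16536273 0.22432798] [0.6096914  0.27789709 0.075     ]
bin x yaw 0.8293726563419496
```

View pics/w_ring.png

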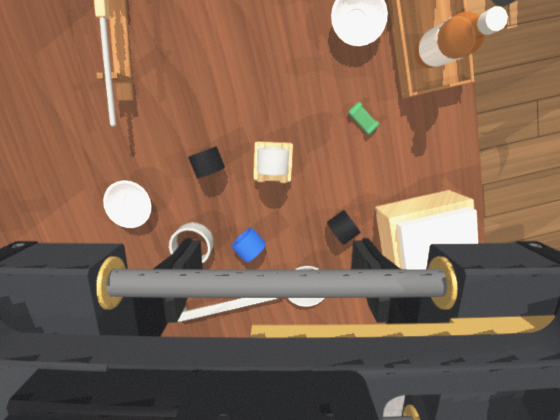

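Wrist view: the steel ring is at (273,161) on its cradle, with corners near (255,142), (292,142), (291,183) and (254,183). Its bore runs nearly up the picture, along the tool's x axis.

Run:
```python
from h import *
a,c=load('w_ring'); hsv=cv2.cvtColor(a,cv2.COLOR_BGR2HSV)
def rect(m,z,box=(130,195,245,302)):
    M=np.zeros_like(m);y0,y1,x0,x1=box;M[y0:y1,x0:x1]=m[y0:y1,x0:x1]
    ct=max(cv2.findContours(M,0,1)[0],key=cv2.contourArea).reshape(-1,2)
    print(cv2.boundingRect(ct),cv2.minAreaRect(onplane(c,ct,z)[:,:2].astype(np.float32)*1000))
rect(((hsv[...,1]<45)&(hsv[...,2]>110)).astype(np.uint8),.052)
rect(((hsv[...,2]>165)).astype(np.uint8),.034)
q=onplane(c,[[112,125],[101,0]],.05);d=q[0]-q[1];print('tip',q[0],np.degrees(np.arctan2(d[1],d[0])))
print('sleeve approach',move([.4305,.0325,.13],ori(-104.1)))
```

```text
(257, 147, 32, 28) ((604.66845703125, -235.29852294921875), (40.0556755065918, 45.62559509277344), 75.59300231933594)
(253, 141, 44, 54) ((604.81689453125, -248.84083557128906), (81.47188568115234, 67.25445556640625), 75.3993148803711)
tip [ 0.38852439 -0.12891088  0.05      ] -104.77565939374145
sleeve approach [-0.   -0.02  0.13  5.99 -5.94  5.83]
```

Call:
{"api": "drive_tool", "payload": {"series": [0, 0, 0.1, 6, -5.95, 5.8, 1, 0, 0, 0.1, 6, -5.95, 5.8, 1, 0, 0, 0.1, 6, -5.95, 5.8, 1, 0, 0, 0.1, 6, -5.95, 5.8, 1, 0, 0, 0.1, 6, -5.95, 5.8, 1, 0, 0, 0.1, 6, -5.95, 5.8, 1, 0, 0, 0.1, 6, -5.95, 5.8, 1, 0, 0, 0.1, 6, -5.95, 5.8, 1, 0, 0, 0.1, 6, -5.95, 5.8, 1, 0, 0, 0.1, 6, -5.95, 5.8, 1]}}

```text
time: 3.78
ee_pos: [0.4284, 0.035, 0.1301]
eef_rot: [0.787, 0.617, 0.001, -0.0]
ft_force: [1.1, 0.3, 0.7]
width: 0.087
grip_force: 0.0
```

Call:
{"api": "drive_tool", "payload": {"series": [0, 0, 0, 0, 0, 0, 1, 0, 0, 0, 0, 0, 0, 1, 0, 0, 0, 0, 0, 0, 1]}}

```text
time: 4.03
ee_pos: [0.4311, 0.032, 0.1319]
eef_rot: [0.788, 0.616, 0.001, 0.0]
ft_force: [-0.2, -0.7, 0.7]
width: 0.087
grip_force: 0.0
```

Run:
```python
from h import *
s=telemetry.read_state(); print(s['time'],s['ee_pos'],s['joint_positions'])
print(move([.4305,.0325,.053],ori(-104.3)))
```

```text
4.0333 [0.43106791 0.0319625  0.13187894] [-0.60603971 -0.01004244  0.42910797  2.10332092  0.00445232  1.04567951
 -0.42276255]
[ 0.02 -0.01  0.07  0.01 -0.02  1.97]
```

Call:
{"api": "drive_tool", "payload": {"series": [0, 0, 0, 0, 0, 0.8, 1, 0, 0, 0, 0, 0, 1.6, 1, 0, 0, 0, 0, 0, 1.95, 1, 0, 0, 0, 0, 0, 1.95, 1, 0, 0, 0, 0, 0, 1.95, 1, 0, 0, 0, 0, 0, 1.95, 1]}}

```text
time: 4.53
ee_pos: [0.4319, 0.0311, 0.0545]
eef_rot: [0.789, 0.615, 0.001, 0.0]
ft_force: [0.8, -1.2, 0.0]
width: 0.087
grip_force: 0.0
```

Call:
{"api": "drive_tool", "payload": {"series": [0, 0, 0, 0, 0, 0, -1, 0, 0, 0, 0, 0, 0, -1, 0, 0, 0, 0, 0, 0, -1, 0, 0, 0, 0, 0, 0, -1, 0, 0, 0, 0, 0, 0, -1, 0, 0, 0, 0, 0, 0, -1, 0, 0, 0, 0, 0, 0, -1, 0, 0, 0, 0, 0, 0, -1, 0, 0, 0, 0, 0, 0, -1, 0, 0, 0, 0, 0, 0, -1], "grip_force": 45}}

```text
time: 5.37
ee_pos: [0.4305, 0.0312, 0.053]
eef_rot: [0.789, 0.615, -0.0, -0.0]
ft_force: [0.5, -0.8, -0.1]
width: 0.0282
grip_force: 0.0
```

Call:
{"api": "drive_tool", "payload": {"series": [0, 0, 0, 0, 0, 0, -1, 0, 0, 0, 0, 0, 0, -1, 0, 0, 0, 0, 0, 0, -1, 0, 0, 0, 0, 0, 0, -1, 0, 0, 0, 0, 0, 0, -1, 0, 0, 0, 0, 0, 0, -1]}}

```text
time: 5.87
ee_pos: [0.4305, 0.0312, 0.053]
eef_rot: [0.789, 0.615, 0.0, -0.0]
ft_force: [-0.0, 0.6, -0.7]
width: 0.0136
grip_force: 45.0
```

Call:
{"api": "drive_tool", "payload": {"series": [0, 0, 0, 0, 0, -0.3, -1, 0, 0, 0, 0, 0, -0.7, -1, 0, 0, 0, 0, 0, -1.2, -1, 0, 0, 0, 0, 0, -1.8, -1, 0, 0, 0, 0, 0, -2.4, -1, 0, 0, 0, 0, 0, -2.8, -1, 0, 0, 0, 0, 0, -2.8, -1, 0, 0, 0, 0, 0, -2.8, -1]}}

```text
time: 6.53
ee_pos: [0.4308, 0.0313, 0.1653]
eef_rot: [0.789, 0.615, 0.001, 0.0]
ft_force: [0.3, -0.6, -0.3]
width: 0.0136
grip_force: 45.0
```

Run:
```python
from h import *
s=telemetry.read_state(); print(s['time'],s['ee_pos'],s['ft_force'],s['torque'],s['width'],np.degrees(np.arctan2(*-R.from_quat(s['eef_rot']).as_matrix()[[1,0],0])))
d=np.array([np.cos(np.radians(-104.4)),np.sin(np.radians(-104.4)),0])
im,c=save('top','t_lift'); save('scene','s_lift')
print('pre',[.605,-.235,.165]-d*.225,move(np.array([.605,-.235,.165])-d*.225,ori(-104.4)))
```

```text
6.5333 [0.43076949 0.03132293 0.16527506] [ 0.29064487 -0.5593001  -0.25760492] [-0.07799653  0.09599941  0.07519271] 0.013613753792396877 -104.09118256183332
pre [ 0.66095522 -0.01706879  0.165     ] [-0.02  0.01  0.06  0.24  5.9  -0.03]
```

Call:
{"api": "drive_tool", "payload": {"series": [0, 0, 0, 0.1, 0.5, 0, -1, 0, 0, 0, 0.1, 1.2, 0, -1, 0, 0, 0, 0.2, 2.1, 0, -1, 0, 0, 0, 0.2, 3.1, 0, -1, 0, 0, 0, 0.2, 4.1, 0, -1, 0, 0, 0, 0.25, 5, 0, -1, 0, 0, 0, 0.25, 5.6, 0, -1, 0, 0, 0, 0.25, 5.9, 0, -1, 0, 0, 0, 0.25, 5.9, 0, -1, 0, 0, 0, 0.25, 5.9, 0, -1]}}

```text
time: 7.47
ee_pos: [0.6611, -0.017, 0.163]
eef_rot: [0.789, 0.615, -0.001, -0.001]
ft_force: [-0.5, 1.0, -0.4]
width: 0.0136
grip_force: 45.0
```

Call:
{"api": "drive_tool", "payload": {"series": [0, 0, 0, 0, 0, 0.6, -1, 0, 0, 0, 0, 0, 1.2, -1, 0, 0, 0, 0, 0, 1.7, -1, 0, 0, 0, 0, 0, 2, -1, 0, 0, 0, 0, 0, 2, -1, 0, 0, 0, 0, 0, 2, -1, 0, 0, 0, 0, 0, 2, -1]}}

```text
time: 8.05
ee_pos: [0.6624, -0.0165, 0.0865]
eef_rot: [0.788, 0.615, 0.001, 0.0]
ft_force: [-0.6, 0.3, -0.0]
width: 0.0136
grip_force: 45.0
```

Run:
```python
from h import *
s=telemetry.read_state(); Rt=R.from_quat(s['eef_rot']); print(s['time'],s['ee_pos'],s['ft_force'],Rt.as_matrix().round(3))
a,c=save('top','t_pre'); b,e=save('scene','s_pre')
g=np.array(s['ee_pos'])+Rt.apply([0,0,.003]); t=g+Rt.apply([-.165,0,0]); print('pred tip',t,proj(c,t),proj(e,t),'ring',proj(c,[.605,-.235,.05]),proj(e,[.605,-.235,.05]))
u,v=proj(c,t)[0].astype(int); A=cv2.resize(a[v-40:v+40,u-30:u+50,::-1],None,fx=5,fy=5,interpolation=cv2.INTER_CUBIC)
print('crop origins',u-30,v-40); u,v=proj(e,t)[0].astype(int); print(u-40,v-40)
B=cv2.resize(b[v-40:v+40,u-40:u+40,::-1],None,fx=5,fy=5,interpolation=cv2.INTER_CUBIC)
cv2.imwrite('pics/pre.png',np.hstack([A,B]))
```

```text
8.05 [ 0.66236185 -0.01651832  0.08648334] [-0.56313056  0.31285312 -0.014819  ] [[ 0.243  0.97   0.002]
 [ 0.97  -0.243  0.   ]
 [ 0.001  0.002 -1.   ]]
pred tip [ 0.62220318 -0.17655452  0.08336966] [[339.15508872 179.52357348]] [[267.84322515 269.6385192 ]] ring [[357.57733188 186.75297824]] [[250.1068526  292.90971212]]
crop origins 309 139
227 229
```

View pics/pre.png

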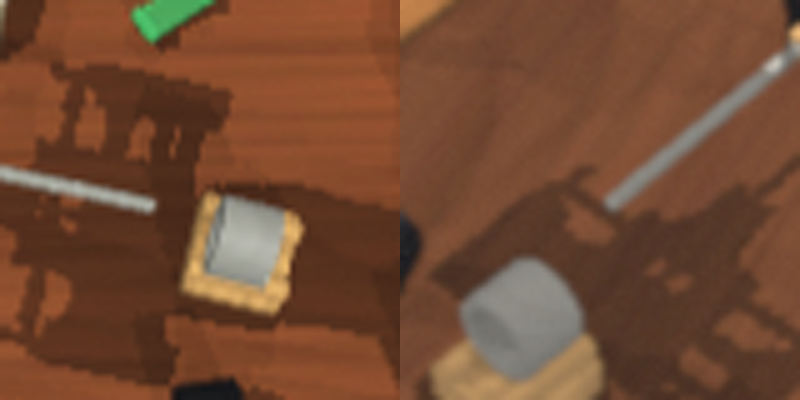

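Crop: the rod tip is at top-view (339,180) and scene (269,271), both matching the prediction, so the rod is level in the grip. The ring is at top-view (358,187).

Call:
{"api": "drive_tool", "payload": {"series": [0, 0, 0, 0, -0.06, 0.3, -1, 0, 0, 0, 0, -0.06, 0.6, -1, 0, 0, 0, 0, -0.06, 0.8, -1, 0, 0, 0, 0, -0.06, 0.8, -1, 0, 0, 0, -0.3, -0.06, 0.8, -1, 0, 0, 0, -0.6, -0.06, 0.8, -1, 0, 0, 0, -0.9, -0.06, 0.8, -1, 0, 0, 0, -1.2, -0.06, 0.8, -1, 0, 0, 0, -1.4, -0.06, 0.8, -1, 0, 0, 0, -1.4, -0.06, 0.8, -1]}}

```text
time: 8.98
ee_pos: [0.6453, -0.074, 0.0535]
eef_rot: [0.79, 0.613, -0.0, 0.001]
ft_force: [0.0, -1.0, 0.0]
width: 0.0134
grip_force: 45.0
```

Run:
```python
from h import *
s=telemetry.read_state(); Rt=R.from_quat(s['eef_rot']); print(s['time'],s['ee_pos'],s['ft_force'])
print('ring in tool', Rt.inv().apply(np.array([.605,-.235,.05])-s['ee_pos']))
a,c=save('top','t_th'); g=cv2.cvtColor(a,cv2.COLOR_RGB2HSV)
M=np.zeros(a.shape[:2],np.uint8);m=((g[...,1]<60)&(g[...,2]>80)).astype(np.uint8);M[170:206,347:372]=m[170:206,347:372]
ct=max(cv2.findContours(M,0,1)[0],key=cv2.contourArea); print('ring',cv2.boundingRect(ct),onplane(c,[cv2.minAreaRect(ct)[0]],.055))
```

```text
8.9833 [ 0.64526125 -0.07397037  0.05349394] [ 0.02590373 -1.00743307  0.03589092]
ring in tool [-0.1659807   0.0008023   0.00367169]
ring (347, 178, 19, 18) [[ 0.60585685 -0.22812579  0.055     ]]
```

Call:
{"api": "drive_tool", "payload": {"series": [0, 0, 0, -0.3, 0, 0, -1, 0, 0, 0, -0.6, 0, 0, -1, 0, 0, 0, -0.9, 0, 0, -1, 0, 0, 0, -1.2, 0, 0, -1, 0, 0, 0, -1.5, 0, 0, -1, 0, 0, 0, -1.8, 0, 0, -1, 0, 0, 0, -2.1, 0, 0, -1, 0, 0, 0, -2.25, 0, 0, -1, 0, 0, 0, -2.25, 0, 0, -1, 0, 0, 0, -2.25, 0, 0, -1]}}

```text
time: 9.87
ee_pos: [0.624, -0.1577, 0.0529]
eef_rot: [0.789, 0.615, 0.0, -0.0]
ft_force: [-0.2, 1.1, -0.7]
width: 0.0136
grip_force: 45.0
```

Run:
```python
from h import *
s=telemetry.read_state(); Rt=R.from_quat(s['eef_rot']); print(s['time'],s['ee_pos'],s['ft_force'])
print('ring in tool', Rt.inv().apply(np.array([.605,-.235,.05])-s['ee_pos']))
a,c=save('scene','s_th'); u,v=proj(c,[.605,-.235,.05])[0].astype(int)
cv2.imwrite('pics/th.png',cv2.resize(a[v-60:v+50,u-55:u+85,::-1],None,fx=5,fy=5,interpolation=cv2.INTER_CUBIC)); print(u,v)
```

```text
9.8667 [ 0.62395157 -0.15769734  0.05294174] [-0.2474934   1.10623957 -0.71812573]
ring in tool [-0.07959138  0.00048598  0.00291424]
250 292
```

View pics/th.png

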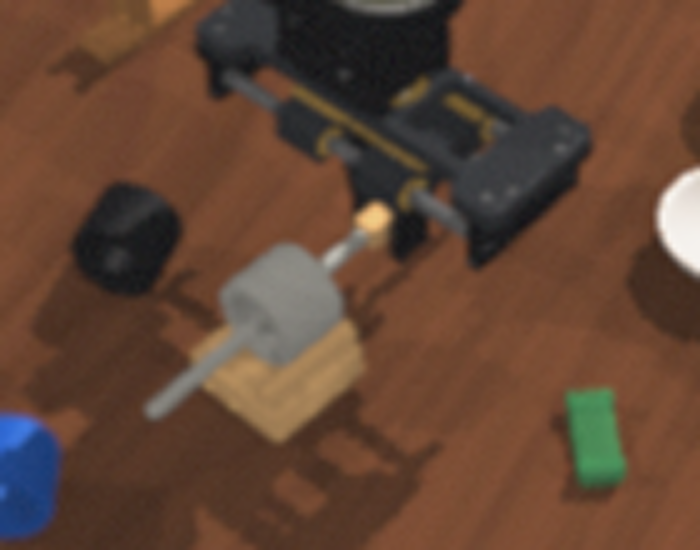

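The scene crop shows the rod through the ring. Its tip comes out at crop (155,410), the ring is at (280,300), and the gripper stays well clear. Lifting gently now.

Call:
{"api": "drive_tool", "payload": {"series": [0, 0, 0, 0, 0, -0.15, -1, 0, 0, 0, 0, 0, -0.25, -1, 0, 0, 0, 0, 0, -0.32, -1, 0, 0, 0, 0, 0, -0.4, -1, 0, -0.3, 0, 0, 0, -0.55, -1, 0, -0.6, 0, 0, 0, -0.8, -1, 0, -0.6, 0, 0, 0, -1.15, -1, 0, -0.6, 0, 0, 0, -1.5, -1, 0, -0.6, 0, 0, 0, -1.9, -1, 0, -0.6, 0, 0, 0, -2.3, -1]}}

```text
time: 10.75
ee_pos: [0.624, -0.158, 0.1469]
eef_rot: [0.788, 0.615, -0.02, 0.016]
ft_force: [-0.0, -0.9, -1.6]
width: 0.0137
grip_force: 45.0
```

Call:
{"api": "drive_tool", "payload": {"series": [0, 0, 0, 0, 0, -0.4, -1, 0, 0, 0, 0, 0, -0.7, -1, 0, 0, 0, 0, 0, -0.8, -1, 0, 0, 0, 0, 0, -0.8, -1, 0, 0, 0, 0, 0, -0.8, -1]}}

```text
time: 11.17
ee_pos: [0.6242, -0.156, 0.1766]
eef_rot: [0.788, 0.615, -0.021, 0.016]
ft_force: [-0.5, 0.2, -2.3]
width: 0.0135
grip_force: 45.0
```

Run:
```python
from h import *
s=telemetry.read_state(); Rt=R.from_quat(s['eef_rot']); X=Rt.as_matrix(); print(s['time'],s['ee_pos'],s['ft_force'],s['torque'],X[:,0],s['joint_positions'])
a,c=save('scene','s_lift2'); u,v=proj(c,s['ee_pos'])[0].astype(int)
cv2.imwrite('pics/l2.png',cv2.resize(a[max(0,v-50):v+100,u-100:u+80,::-1],None,fx=4,fy=4,interpolation=cv2.INTER_CUBIC))
yaw=-90+.8; Y=np.radians(yaw); d=np.array([np.cos(Y),np.sin(Y),0]); B=np.array([.608,.278,0])
G=B-d*.0300; print('grip goal xy',G)   # grip at +30mm toward hook (leg 1 mm clear)
print(move([G[0],G[1],.19],ori(yaw,3)))
```

```text
11.1667 [ 0.62417032 -0.15596343  0.1766244 ] [-0.48404967  0.18422434 -2.26457673] [ 0.08271828  0.0779817  -0.01760725] [ 0.24312655  0.96860246 -0.05194947] [-0.26874262  0.45407065  0.55813425  1.52231586 -0.19351772  1.2332258
  0.06156363]
grip goal xy [0.60758113 0.30799708 0.        ]
[-0.17 -0.   -2.97 11.12 -3.22 -0.92]
```

View pics/l2.png

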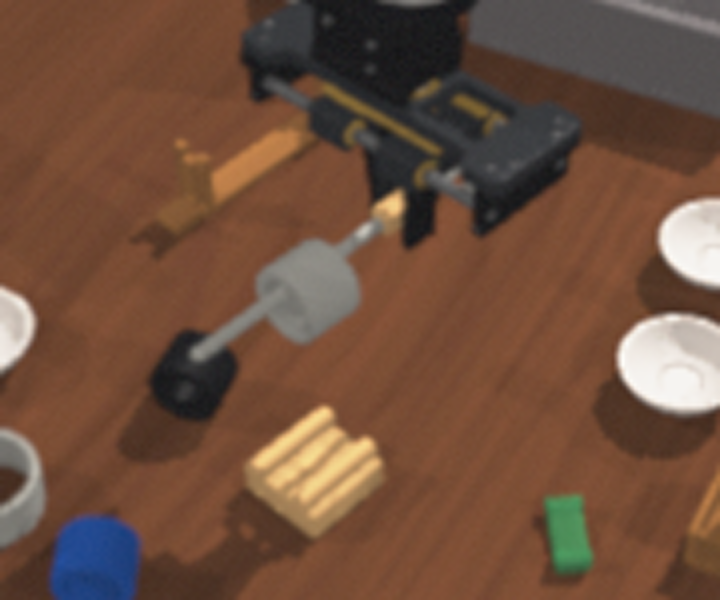

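The ring hangs on the rod at crop (308,288), clear of the sleeve, and the cradle is empty. Carrying it slowly to the bin.

Call:
{"api": "drive_tool", "payload": {"series": [0, 0, -0.1, 0.1, 0, 0, -1, 0, 0, -0.3, 0.3, -0.1, 0, -1, 0, 0, -0.6, 0.6, -0.2, -0.1, -1, 0, 0, -0.9, 1, -0.3, -0.1, -1, 0, 0, -1.3, 1.5, -0.4, -0.1, -1, 0, 0, -1.7, 2, -0.6, -0.2, -1, 0, 0, -2.1, 2.5, -0.7, -0.2, -1, 0, 0, -2.5, 3, -0.9, -0.3, -1, 0, 0, -2.8, 3.5, -1, -0.3, -1, 0, 0, -2.97, 4, -1.15, -0.35, -1]}}

```text
time: 12.05
ee_pos: [0.6189, 0.0139, 0.1823]
eef_rot: [0.701, 0.713, -0.022, 0.013]
ft_force: [0.4, 0.4, -2.0]
width: 0.0136
grip_force: 45.0
```

Run:
```python
from h import *
s=telemetry.read_state(); print(s['time'],s['ee_pos'],s['ft_force'])
print(move([.6076,.308,.19],ori(-89.2,3)))
```

```text
12.05 [0.61888816 0.01390555 0.18226432] [ 0.36986104  0.35603645 -2.01515212]
[-0.15 -0.03  0.05  7.34 -0.16 -0.56]
```

Call:
{"api": "drive_tool", "payload": {"series": [0, 0, 0, 0.5, 0, 0, -1, 0, 0, 0, 1, 0, -0.1, -1, 0, 0, 0, 1.5, 0, -0.1, -1, -0.1, 0, 0, 2, 0, -0.2, -1, -0.1, 0, 0, 2.5, -0.1, -0.2, -1, -0.1, 0, 0, 3, -0.1, -0.2, -1, -0.1, 0, 0, 3.5, -0.1, -0.3, -1, -0.1, 0, 0, 4, -0.1, -0.3, -1, -0.1, 0, 0, 4.5, -0.1, -0.4, -1, -0.1, 0, 0, 5, -0.1, -0.4, -1]}}

```text
time: 12.88
ee_pos: [0.612, 0.2143, 0.1887]
eef_rot: [0.701, 0.712, -0.019, 0.016]
ft_force: [-0.1, -0.4, -2.2]
width: 0.0132
grip_force: 45.0
```

Call:
{"api": "drive_tool", "payload": {"series": [0, 0, 0, 0.5, 0, 0, -1, 0, 0, 0, 1, 0, 0, -1, 0, 0, 0, 1.4, 0, -0.1, -1, 0, 0, 0, 1.75, 0, -0.1, -1, 0, 0, 0, 2.05, 0, -0.1, -1, 0, 0, 0, 2.2, 0, -0.1, -1, 0, 0, 0, 2.25, 0, -0.1, -1, 0, 0, 0, 2.25, 0, -0.1, -1, 0, 0, 0, 2.25, 0, -0.1, -1]}}

```text
time: 13.63
ee_pos: [0.6115, 0.3003, 0.188]
eef_rot: [0.703, 0.711, -0.02, 0.017]
ft_force: [-0.5, -0.6, -2.2]
width: 0.0134
grip_force: 45.0
```

Run:
```python
from h import *
s=telemetry.read_state(); Rt=R.from_quat(s['eef_rot']);print(s['time'],s['ee_pos'],s['ft_force'])
a,c=save('top','t_bin'); b,e=save('scene','s_bin')
g=np.array(s['ee_pos'])+Rt.apply([0,0,.003]); t=g+Rt.apply([-.165,0,0]);h=g+Rt.apply([.06,0,.032]);hb=g+Rt.apply([.064,0,0])
for n,q in dict(tip=t,hook=h,bend=hb).items(): print(n,q,proj(c,q),proj(e,q))
print(move([.6076,.308,.10],ori(-89.2,0)))
A=cv2.resize(a[130:250,130:250,::-1],None,fx=3.3,fy=3.3,interpolation=cv2.INTER_CUBIC)
B=cv2.resize(b[110:230,270:390,::-1],None,fx=3.3,fy=3.3,interpolation=cv2.INTER_CUBIC)
cv2.imwrite('pics/bin1.png',np.hstack([A,B]))
```

```text
13.6333 [0.61150658 0.30026793 0.18799472] [-0.45320565 -0.61100458 -2.24417188]
tip [0.61351751 0.13534283 0.19344157] [[223.7977077  179.10143927]] [[319.23549002 164.17409073]]
hook [0.61063434 0.35839211 0.14997079] [[143.55744511 185.62509477]] [[346.97720014 138.59267652]]
bend [0.61071031 0.36402561 0.18172387] [[137.37145823 183.81391693]] [[348.54712489 128.69929151]]
[-0.05  0.58 -0.02  0.31 -0.09  2.19]
```

View pics/bin1.png

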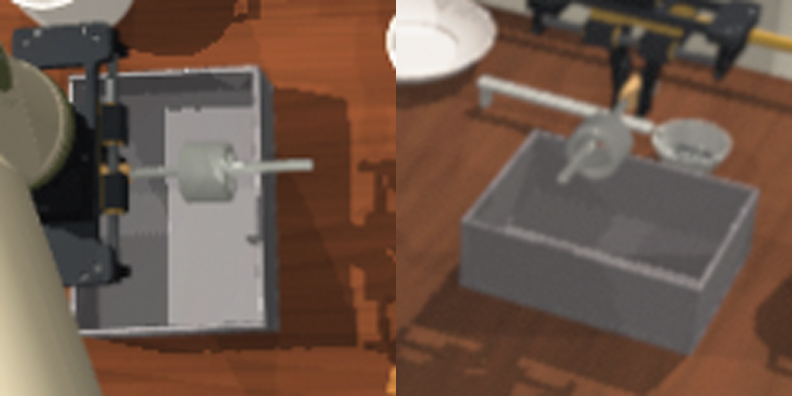

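The crops show the rod across the bin, with the ring hanging inside its outline at left crop (208,170). The tip extends past the near wall, and the hook at right crop (487,95) is outside the far wall. Now I level it, shift for hook clearance and lower.

Call:
{"api": "drive_tool", "payload": {"series": [0, 0.2, 0, 0.1, 0, 0, -1, 0, 0.4, 0, 0.2, 0, 0.2, -1, 0, 0.58, 0, 0.3, 0, 0.4, -1, 0, 0.58, 0, 0.32, 0, 0.7, -1, 0, 0.58, 0, 0.32, 0, 1, -1, 0, 0.58, 0, 0.32, 0, 1, -1, 0, 0.58, 0, 0.32, 0, 1, -1]}}

```text
time: 14.32
ee_pos: [0.6101, 0.3118, 0.1458]
eef_rot: [0.702, 0.712, -0.003, -0.002]
ft_force: [0.7, -0.4, -1.5]
width: 0.0134
grip_force: 45.0
```

Run:
```python
from h import *
s=telemetry.read_state(); Rt=R.from_quat(s['eef_rot']);print(s['time'],s['ee_pos'],s['ft_force'],Rt.as_matrix()[:,0])
a,c=save('top','t_b2'); hsv=cv2.cvtColor(a,cv2.COLOR_RGB2HSV)
# -y rim: bright line along rows away from rod; print col profile
for v in (155,205,215): print(v,a[v,195:222].mean(1).astype(int))
print([round(onplane(c,[[u,205]],.075)[0,1],4) for u in (206,208,210,212,214)])
print(move([.6115,.313,.087],ori(-89.2,0)))
```

```text
14.3167 [0.61013448 0.31180518 0.1457808 ] [ 0.69630719 -0.43506443 -1.48189491] [-0.01326353  0.99991094 -0.00147921]
155 [ 65  64  64  64  67  78  83  83  74  64  65 105 162 124  67  72  80  89
  91  98  96  96  95  96  96  96  96]
205 [162 162 162 162 163 163 162 163 163 164 163 162 150 119  85  65  65  65
  62  54  50  50  51  51  51  50  51]
215 [163 163 164 163 164 164 164 164 164 164 163 163 164 173 146  71  64  65
  62  56  50  51  50  50  50  51  50]
[np.float64(0.2033), np.float64(0.1976), np.float64(0.1919), np.float64(0.1862), np.float64(0.1805)]
[-0.06  0.01 -0.01  0.02  0.03  1.5 ]
```

Call:
{"api": "drive_tool", "payload": {"series": [0, 0, 0, 0.05, 0, 0.2, -1, 0, 0, 0, 0.05, 0, 0.4, -1, 0, 0, 0, 0.05, 0, 0.55, -1, 0, 0, 0, 0.05, 0, 0.7, -1, 0, 0, 0, 0.05, 0, 0.85, -1, 0, 0, 0, 0.05, 0, 1, -1, 0, 0, 0, 0.05, 0, 1.1, -1, 0, 0, 0, 0.05, 0, 1.1, -1, 0, 0, 0, 0.05, 0, 1.1, -1]}}

```text
time: 15.12
ee_pos: [0.6105, 0.3142, 0.1032]
eef_rot: [0.702, 0.712, -0.002, -0.002]
ft_force: [-0.3, -0.9, -0.9]
width: 0.0136
grip_force: 45.0
```

Call:
{"api": "drive_tool", "payload": {"series": [0, 0, 0, 0, 0, 0.1, -1, 0, 0, 0, 0, 0, 0.2, -1, 0, 0, 0, 0, 0, 0.28, -1, 0, 0, 0, 0, 0, 0.33, -1, 0, 0, 0, 0, 0, 0.33, -1, 0, 0, 0, 0, 0, 0.33, -1]}}

```text
time: 15.62
ee_pos: [0.6104, 0.3142, 0.09]
eef_rot: [0.702, 0.712, -0.002, -0.002]
ft_force: [-0.9, 0.4, -1.5]
width: 0.0135
grip_force: 45.0
```

Call:
{"api": "drive_tool", "payload": {"series": [0, 0, 0, 0, 0, 0.05, -1, 0, 0, 0, 0, 0, 0.1, -1, 0, 0, 0, -0.03, 0, 0.1, -1, 0, 0, 0, -0.06, 0, 0.1, -1, 0, 0, 0, -0.08, 0, 0.1, -1, 0, 0, 0, -0.08, 0, 0.1, -1, 0, 0, 0, -0.08, 0, 0.1, -1]}}

```text
time: 16.2
ee_pos: [0.6107, 0.3109, 0.0863]
eef_rot: [0.702, 0.712, -0.002, -0.002]
ft_force: [-0.5, 0.2, -1.9]
width: 0.013
grip_force: 45.0
```

Call:
{"api": "drive_tool", "payload": {"series": [0, 0, 0, -0.03, 0, 0, -1, 0, 0, 0, -0.06, 0, 0, -1, 0, 0, 0, -0.06, 0, 0, -1, 0, 0, 0, -0.06, 0, 0, -1]}}

```text
time: 16.53
ee_pos: [0.6104, 0.3096, 0.0862]
eef_rot: [0.702, 0.712, -0.001, -0.002]
ft_force: [-0.2, 4.2, -4.0]
width: 0.0134
grip_force: 45.0
```

The hook leg touches the wall from outside (+y force 4 N). I back off 1 mm and lower.

Call:
{"api": "drive_tool", "payload": {"series": [0, 0, 0, 0.04, 0, 0, -1, 0, 0, 0, 0.04, 0, 0.03, -1, 0, 0, 0, 0.04, 0, 0.06, -1, 0, 0, 0, 0.04, 0, 0.08, -1, 0, 0, 0, 0.04, 0, 0.08, -1, 0, 0, 0, 0.04, 0, 0.08, -1]}}

```text
time: 17.03
ee_pos: [0.6105, 0.3099, 0.0828]
eef_rot: [0.702, 0.712, -0.002, -0.002]
ft_force: [-0.9, -0.3, -1.9]
width: 0.0132
grip_force: 45.0
```

Call:
{"api": "drive_tool", "payload": {"series": [0, 0, 0, 0, 0, 0.02, -1, 0, 0, 0, 0, 0, 0.03, -1, 0, 0, 0, 0, 0, 0.03, -1, 0, 0, 0, 0, 0, 0.03, -1]}}

```text
time: 17.37
ee_pos: [0.6107, 0.31, 0.0821]
eef_rot: [0.702, 0.712, -0.002, -0.002]
ft_force: [-0.5, -1.1, 1.4]
width: 0.0136
grip_force: 45.0
```

Call:
{"api": "drive_tool", "payload": {"series": [0, 0, 0, 0, 0, 0, -0.65, 0, 0, 0, 0, 0, 0, -0.6, 0, 0, 0, 0, 0, 0, -0.5, 0, 0, 0, 0, 0, 0, -0.4, 0, 0, 0, 0, 0, 0, -0.2, 0, 0, 0, 0, 0, 0, 0, 0, 0, 0, 0, 0, 0, 0.1, 0, 0, 0, 0, 0, 0, 0.1, 0, 0, 0, 0, 0, 0, 0.1, 0, 0, 0, 0, 0, 0, 0.1], "grip_force": 5}}

```text
time: 18.2
ee_pos: [0.6105, 0.3102, 0.0818]
eef_rot: [0.702, 0.712, -0.002, -0.002]
ft_force: [-0.6, 1.0, -0.8]
width: 0.047
grip_force: 0.0
```

Call:
{"api": "drive_tool", "payload": {"series": [0, 0, 0, 0, 0, -0.1, 0.1, 0, 0, 0, 0, 0, -0.3, 0.1, 0, 0, 0, 0, 0, -0.6, 0.1, 0, 0, 0, 0, 0, -1, 0.1, 0, 0, 0, 0, 0, -1.6, 0.1, 0, 0, 0, 0, 0, -2.2, 0.1, 0, 0, 0, 0, 0, -2.9, 0.1, 0, 0, 0, 0, 0, -3.6, 0.1, 0, 0, 0, 0, 0, -4.2, 0.1, 0, 0, 0, 0, 0, -4.2, 0.1]}}

```text
time: 19.03
ee_pos: [0.6133, 0.3108, 0.2574]
eef_rot: [0.702, 0.712, 0.003, -0.0]
ft_force: [1.5, -0.3, 1.8]
width: 0.0478
grip_force: 0.0
```

Run:
```python
from h import *
s=telemetry.read_state();print(s['time'],s['ee_pos'],s['ft_force'],s['width'])
b,e=save('scene','s_end'); a,c=save('top','t_end')
p={'tip':[.6127,.145,.079],'bend':[.6098,.374,.079],'hook':[.61,.37,.047],'grip':[.6107,.310,.086],'mid':[.612,.17,.083]}
for n,q in p.items():
  for im,k in ((a,c),(b,e)):
    u,v=proj(k,q)[0].round().astype(int); print(n,(u,v),im[v,u], im[v-4:v+5,u].mean(1).astype(int), im[v,u-4:u+5].mean(1).astype(int))
# ring: bright grey blob in bin, top view
hsv=cv2.cvtColor(a,cv2.COLOR_RGB2HSV); print(a[160:206:2,175:225:2].mean(2).astype(int))
```

```text
19.0333 [0.61328251 0.31078882 0.25743803] [ 1.53962668 -0.3104199   1.7687282 ] 0.04778132038302629
tip (np.int64(226), np.int64(186)) [150 139 126] [ 54  52  54  86 138 134  85  55  57] [168 205 223 205 138  66  56  56  56]
tip (np.int64(318), np.int64(196)) [94 90 90] [ 84  95 111 109  91  82  84  84  82] [ 83  83  82  85  91 105 107  94  84]
bend (np.int64(147), np.int64(190)) [20 22 24] [27 23 23 22 22 22 22 27 30] [12 14 16 13 22 30 44 35 35]
bend (np.int64(347), np.int64(155)) [175 163 151] [125 124 109 113 163 178 157 133 107] [ 81  86 122 167 163 122 136 165 174]
hook (np.int64(151), np.int64(191)) [32 35 37] [35 34 35 35 34 35 35 34 34] [22 29 45 34 34 35 35 34 30]
hook (np.int64(345), np.int64(164)) [92 87 86] [148 116  96  90  88  88  88  88  88] [200 185 151 108  88  87  88  88  87]
grip (np.int64(168), np.int64(188)) [254 243 166] [102 102 165 213 221 221 222 197 117] [221 221 221 221 221 217 214 213 212]
grip (np.int64(340), np.int64(164)) [244 217 142] [122 177 198 201 201 197 189 176 152] [ 92 132 184 200 201 200 185 151 108]
mid (np.int64(217), np.int64(187)) [187 1
[... 1924 characters left out ...]
83 188 188 186 188 178 124 141 166 100
   63  64  49  50  48  50  50]
 [113 113 112 169 162 161 161 163 159 160 159 160 162 159 104 150 168 106
   63  61  48  49  50  49  50]
 [112 113 112 175 129 129 156 128 113 113 114 114 114 117 101  98 121 111
   64  61  53  53  53  53  53]
 [113 112 113 114  98  99  98  98  98  99  98  99  98  98  99  98 122 115
   64  59  52  51  51  51  51]
 [105 104 104 169 163 162 161 162 157 141 141 141 148 142 142 160 160 119
   63  63  50  50  48  48  46]
 [ 97  99  98 162 162 163 162 162 162 162 161 161 161 161 161 160 153 123
   64  63  46  46  47  47  47]
 [ 97  96  98 162 162 161 162 162 162 162 161 161 162 161 161 161 151 126
   63  61  51  51  50  51  51]]
```

The numbers show the sleeve, rod and tip where expected, and the ring inside the bin (top-view columns 191–203). The gripper is clear. I let the scene settle briefly, then hand in.

Call:
{"api": "drive_tool", "payload": {"series": [0, 0, 0, 0, 0, -0.3, 0.1, 0, 0, 0, 0, 0, -0.3, 0.1, 0, 0, 0, 0, 0, -0.3, 0.1, 0, 0, 0, 0, 0, -0.3, 0.1, 0, 0, 0, 0, 0, -0.3, 0.1]}}

```text
time: 19.55
ee_pos: [0.6112, 0.3101, 0.2611]
eef_rot: [0.702, 0.712, -0.002, -0.002]
ft_force: [-0.4, -0.4, -0.0]
width: 0.0478
grip_force: 0.0
```

```bash
python3 -c "
from bench import r
print(r.close_job())"
```

```text
the job is handed in; nothing more can be done
None
```

The job is handed in at about 19.6 s: the ring hangs on the rod inside the bin, with the hook over the outside of one long wall and the straight end on the other. I confirmed that final state from image pixel values and contact forces rather than a last viewed picture, and `close_job` returned no verdict.

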